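Zero a bench needle valve and hold it two turns open

ROBOT

A 6-joint arm with a two-finger parallel gripper is mounted at the origin on a cart in front of the work surface, level with it; the furniture and walls round the work are solid. World frame = base frame: x ahead of the robot, y to its left, z up, the work surface at z = 0. Lengths are in mm, angles in rad, forces in N, time in s.
With the tool pointing down it reaches from about 350 to 850 mm from the base axis. Payload 8.1 kg.
Tool frame: the origin (TCP) lies at the very end of the fingers, on their centre line; the grasp point (between the pads) lies 19 mm behind it (manip.pinch_z is the distance from the TCP to the grasp point, in mm); z points along the fingers, x is the direction in which the jaws open and shut, and the axes are right-handed (so a half turn about z gives the same grasp; the last joint's range is limited). The gripper opens to 85 mm and grips with 20 to 120 N. Pads are 22 mm wide; open, the fingers measure 114 mm over their backs; the gripper's body (76 mm by 85 mm) begins 54 mm behind the grasp point. The pads swing forward as they close: fully open they stand 13 mm farther back than shut.
Start: joints at [-1.196, 0.13, 1.488, -0, 1.523, -0.085], TCP at [266.281, -537.68, 231.292] pointing down, gripper open.
Joint ranges: [-2.96, 2.96], [-0.89, 2.26], [0.02, 2.5], [-1.34, 4.48], [0, 2.73], [-2.66, 2.66]. Speed limits (rad/s): [2.39, 2.39, 2.79, 3.14, 3.14, 3.14].

INTERFACE

Orientations are given as a rotation vector (axis times angle).
In Python, from plant import manip, viewer gives the robot as it stands.
- The arm moves only by the tool servo_tool, never from a script. Its argument "increments" is a list of rows, each a list of 7 numbers: the shift along the world's x, y, z in mm, then the turn, a rotation vector about the world's x, y, z in degrees, then the opening in per cent of the stroke, from 0 (shut) to 100 (fully open). In form: [[dx, dy, dz, ax, ay, az, fingers], ...]. A call has 1 to 8 rows; each row is the pose to reach, as a shift and turn from the pose measured when the call began; what a row does not reach only later rows make up. A row lasts 1/8 s, in which the tool goes at most 62.5 mm and 10.7 degrees, less where a joint would pass 70% of its speed; a pose out of reach is approached as far as the arm can. A call with a gripper value outside its range is refused whole. The fingers move at their own pace and stop on an object; the grip force is fixed at half the most. Time passes only in rows, so rows that repeat a pose let the fingers close. It gives the time, the measured TCP pose, the force and the opening at its end, in the units of the state.
- manip.observe(): the state, without advancing time (a new reading comes with each control period).
- viewer.camera(name): name is "scene" or "top" or "wrist"; returns a dict with "img" (384x512x3 uint8, red, green, blue), "camera_matrix" (3x3 intrinsics, pixels), "world_from_camera" (4x4, takes a point from camera to world coordinates). Camera axes: x right, y down, z forward; pixel columns grow to the right and rows downward; lengths in mm; the calibration is good to about 2 mm. A picture is of the moment at which its call begins. There is no depth.
- manip.close_job(): hands the job in, once; it reports no verdict.
The state is a dict: "time_s": time; "joint_positions": joint angles; "joint_vel": joint speeds; "joint_torque": joint torques, N m; "tool_pos": TCP position; "tcp_rot": TCP orientation; "wrist_force": force on the tool from outside, world axes, zero at the start; "torque": the same for the moment, N m; "opening": finger opening in mm.
Only numpy, scipy, OpenCV 4.12 (cv2) and the standard library are available. Lean on these libraries where they do the work, as an engineer would, in place of code of your own. Each camera call takes 0.05 s, during which the arm holds its last target. There are 200 camera calls.

TASK

Set the bench valve: turn its black handwheel clockwise until it is fully closed against its stop, pausing there for a moment, then back it off anticlockwise by exactly two full turns. The wheel creeps shut when let go, so finish while holding: end with the upright crank handle still gripped between the fingers and the wheel still at two turns. Leave the things standing round the valve undisturbed.

Things in the scene. Friction and masses are not known exactly. Their poses are not given: they have to be found in the camera images.
- valve: Bench needle valve, fixed: brass body with two capped side ports on an aluminium plate (100 mm along x, 120 mm along y, 15 mm high), a level black handwheel on top. Origin: centre of the underside. Wheel: three spokes, 110 mm across rim centres, rim bar 12 mm thick, its mid-plane 105 mm above the counter; the hub nut stands 10 mm above that plane.
- valve_axis (a point): Point on the handwheel's upright axis, at mid-thickness of the rim, always 105 mm above the counter. It does not turn with the wheel. Its x axis points to where the crank handle stands, seen from the axis, when the valve is fully closed; z is up.
- valve_wheel (a joint): Opening angle of the handwheel, rad: 0 = fully closed at a hard stop, grows anticlockwise seen from above (opening), 6.283 a turn, upper stop at 3 turns. Starts 0.35 to 0.95 turn open. The wheel stays level. Turning takes 0.03 N m friction + 0.06 N m per rad/s + a closing spring of 0.004 N m per rad: let go beyond about 1.2 turns it creeps shut.
- crank_handle: Upright crank handle on the wheel's rim: a grey round grip, 20 mm in diameter, 53 mm high, foot 113 mm and top 166 mm above the counter, its axis 55 mm from the wheel's axis. It spins freely on its pin, so a gripper can hold it without turning while it circles. Origin: centre of its foot; z up; its yaw means nothing.
- crank_grip (a point): Where to grip the crank handle: on its axis, 31 mm above its foot, 144 mm above the counter, 33 mm above the top of the rim bar. Seen from the wheel's axis it stands at valve_axis's x direction turned anticlockwise by the opening angle.
- timer: small white bench timer, 60x64x23 mm, lying flat; bystander, origin at the centre of its underside. Leave alone.
- beaker: clear plastic beaker, 50 mm across, 67 mm high; bystander, origin at the centre of its underside. Leave alone.
- specimen_cup: white lidded specimen cup, 49 mm across, 55 mm high; bystander, origin at the centre of its underside. Leave alone.
- dropper_vial: small vial with a white cap, 26 mm across, 58 mm high; bystander, origin at the centre of its underside. Leave alone.

How it is judged (in metres and radians):
On the way:
1. the wheel is fully closed, against its stop (value of joint valve_wheel below 0.08 rad), for 0.2 s.
At the end, for the whole second after the job is handed in: The wheel stands two turns open from its stop (12.57 rad, within 0.2 rad), at rest (under 0.05 rad/s), after having been fully closed (under 0.08 rad, for 0.2 s), and the fingers still grip the crank handle (contact force over 2 N, grasp point within 35 mm of the handle's grip point) (value of joint valve_wheel between 12.366 and 12.766 rad and velocity of joint valve_wheel between -0.05 and 0.05 rad/s and contact force between the fingers and crank_handle above 2 N and distance between the grasp point and crank_grip below 0.035 m); the arm keeps its last pose, push and grip.
It fails at once if the timer was moved by more than 25 mm (distance of timer from where it was at the start of the episode above 0.025 m).
It fails at once if the beaker was moved by more than 25 mm (distance of beaker from where it was at the start of the episode above 0.025 m).
It fails at once if the specimen cup was moved by more than 25 mm (distance of specimen_cup from where it was at the start of the episode above 0.025 m).
It fails at once if the dropper vial was moved by more than 25 mm (distance of dropper_vial from where it was at the start of the episode above 0.025 m).
It also fails if it takes over 61 s, if anything falls off the work surface, if the arm or the gripper's body presses on something with over 40 N, if the wrist force passes 120 N, or if a joint passes its speed limit or range.

## Working session

There is one attempt and no reset: what is moved stays moved. The work goes in short steps, Python scripts to look and compute and a tool call to move; the robot and the scene stay as the last step left them, time stands still between calls to the robot, and variables do not carry over. Pictures are saved under pics/ and viewed, about 8 in all and at most 12, crops included, and the job is handed in when it is done.

Besides the shell and the picture viewer there is one more tool, called after "Request:" by a JSON object that holds its "api" and its "payload", one argument or row to a line. servo_tool: Moves the arm, as the interface text tells. Its arguments: {"type":"object","properties":{"increments":{"type":"array"}},"required":["increments"]}

```bash
mkdir -p pics; python3 - <<'E'
from plant import manip, viewer
import cv2, numpy as np
s=manip.observe();print(s)
for n in("scene","top"):
    c=viewer.camera(n);cv2.imwrite(f"pics/{n}0.png",c["img"][:,:,::-1]);np.savez(f"pics/{n}0.npz",**c)
    print(n,c["camera_matrix"].round(1).tolist(),c["world_from_camera"].round(3).tolist())
a=[cv2.imread(f"pics/{n}0.png") for n in("scene","top")]
E
```

```text
{'time_s': 0.0, 'joint_positions': array([-1.19638562e+00,  1.31196334e-01,  1.48930290e+00, -2.03842582e-05,
        1.52299658e+00, -8.53807341e-02]), 'joint_vel': array([ 0.00030873,  0.00065029, -0.00057907, -0.00045392,  0.00021192,
       -0.0002799 ]), 'joint_torque': array([ 2.02849435e-03, -5.69381011e+01, -5.00565863e+01, -1.77361017e-04,
        1.46279018e-02, -4.44732848e-06]), 'tool_pos': array([ 266.07399239, -537.14994284,  230.2104594 ]), 'tcp_rot': array([-2.66825598e+00,  1.65618923e+00,  2.41452252e-03]), 'wrist_force': array([-0.55671335, -0.21730766,  0.18596926]), 'torque': array([-0.02463565,  0.05303345,  0.00954895]), 'opening': 85.55348406189262}
scene [[464.3, 0.0, 258.4], [0.0, 464.3, 193.9], [0.0, 0.0, 1.0]] [[-0.85, -0.359, 0.386, 169.652], [-0.527, 0.563, -0.637, 550.246], [0.011, -0.744, -0.668, 808.472], [0.0, 0.0, 0.0, 1.0]]
top [[364.8, 0.0, 255.3], [0.0, 364.8, 190.6], [0.0, 0.0, 1.0]] [[0.026, -0.993, 0.118, 449.86], [-1.0, -0.026, 0.002, -119.426], [0.001, -0.118, -0.993, 952.772], [0.0, 0.0, 0.0, 1.0]]
```

View pics/scene0.png

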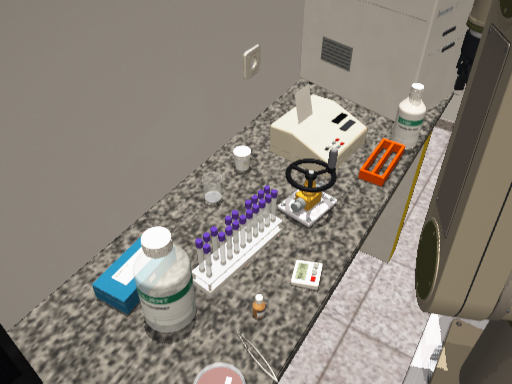

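View pics/top0.png

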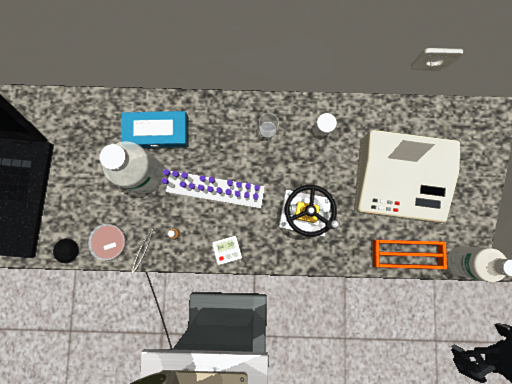

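The scene view shows the valve's black wheel at about (311,176), with the grey handle at (333,157). In the top view the wheel is at (311,210) and the handle at about (334,224). The instrument box is to the right of the valve and the tube rack to the left.

```bash
cat > h.py <<'E'
import numpy as np, cv2
def ray(c,p,z):
    K=c["camera_matrix"];T=c["world_from_camera"]
    d=T[:3,:3]@np.linalg.solve(K,[p[0],p[1],1.]);o=T[:3,3]
    return o+d*(z-o[2])/d[2]
def proj(c,X):
    K=c["camera_matrix"];T=c["world_from_camera"]
    q=K@(T[:3,:3].T@(np.array(X,float)-T[:3,3]));return q[:2]/q[2]
def wheel(c,box):
    x0,y0,x1,y1=box
    m=np.zeros(c["img"].shape[:2],np.uint8);m[y0:y1,x0:x1]=(c["img"][y0:y1,x0:x1].max(2)<45)*255
    n,l,st,_=cv2.connectedComponentsWithStats(m);k=1+np.argmax(st[1:,4])
    cs,_=cv2.findContours((l==k).astype(np.uint8),cv2.RETR_EXTERNAL,cv2.CHAIN_APPROX_NONE)
    P=max(cs,key=len)[:,0,:]
    W=np.array([ray(c,p,105) for p in P])[:,:2]
    # robust circle fit
    from scipy.optimize import least_squares
    r=least_squares(lambda q:np.hypot(*(W-q[:2]).T)-q[2],[*W.mean(0),60],loss="soft_l1",f_scale=1.)
    return r.x,st[k]
E
python3 - <<'E'
from h import *
S=np.load("pics/scene0.npz");T=np.load("pics/top0.npz")
print(wheel(T,(275,175,350,245)),wheel(S,(275,145,350,205)))
for n,c,b in(("s",S,(270,130,370,230)),("t",T,(265,165,365,265))):
    im=c["img"][b[1]:b[3],b[0]:b[2],::-1];cv2.imwrite(f"pics/c{n}.png",cv2.resize(im,None,fx=4,fy=4,interpolation=cv2.INTER_CUBIC))
a=cv2.hconcat([cv2.imread("pics/cs.png"),cv2.imread("pics/ct.png")]);cv2.imwrite("pics/c1.png",a)
for n,p,z in(("inst L near",(359,212),0),("inst L far",(370,131),60),("paddle",(390,160),150),("rack end",(263,205),0),("timer",(228,250),23),("orangerack",(376,240),40)): print(n,ray(T,p,z).round())
E
```

```text
(array([ 506.23339139, -243.51078705,   55.99952367]), array([285, 185,  51,  52, 624], dtype=int32)) (array([ 508.03835736, -245.89064982,   59.33782098]), array([286, 159,  51,  33, 644], dtype=int32))
inst L near [ 513. -389.    0.]
inst L far [ 714. -401.   60.]
paddle [ 622. -417.  150.]
rack end [ 525. -138.    0.]
timer [408. -52.  23.]
orangerack [ 442. -420.   40.]
```

View pics/c1.png

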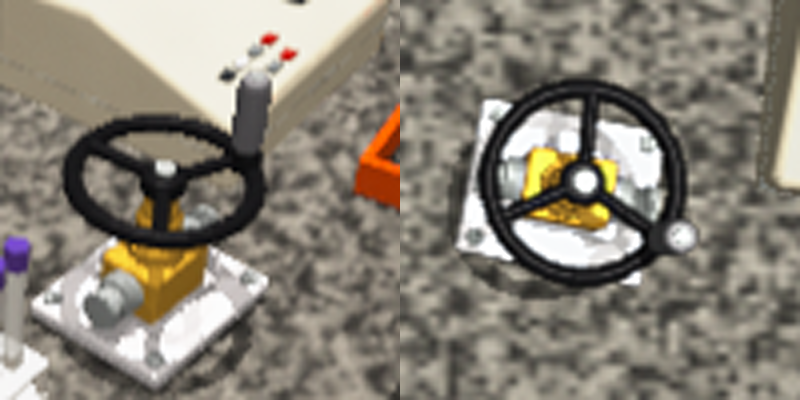

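```bash
python3 - <<'E'
from h import *
S=np.load("pics/scene0.npz");T=np.load("pics/top0.npz")
def tri(a,b):
    A=[];B=[]
    for c,p in((S,a),(T,b)):
        M=c["world_from_camera"];d=M[:3,:3]@np.linalg.solve(c["camera_matrix"],[*p,1.]);d/=np.linalg.norm(d)
        P=np.eye(3)-np.outer(d,d);A.append(P);B.append(P@M[:3,3])
    return np.linalg.solve(sum(A),sum(B))
for n,a,b,z in(("hub",(311.2,172),(311.25,210.2),115),("handle",(334.2,149.5),(335.5,224),166)):
    print(n,tri(a,b).round(1),ray(S,a,z).round(1),ray(T,b,z).round(1))
E
```

```text
hub [ 507.3 -247.5  112.1] [ 505.9 -244.1  115. ] [ 507.1 -247.   115. ]
handle [ 475.2 -292.3  163.2] [ 473.7 -288.7  166. ] [ 475.3 -291.6  166. ]
```

Request:
{"api": "servo_tool", "payload": {
  "increments": [
    [20,30,40,0,0,0,100],
    [60,75,45,0,0,0,100],
    [100,120,45,0,0,0,100],
    [140,165,45,0,0,0,100],
    [180,210,45,0,0,0,100],
    [208,247,45,0,0,0,100],
    [208,247,45,0,0,0,100],
    [208,247,45,0,0,0,100]
  ]
}}

```text
time_s: 1.1
tool_pos: [473.8, -290.3, 274.9]
tcp_rot: [-2.669, 1.656, 0.003]
wrist_force: [-0.1, -0.4, 0.1]
opening: 85.5
```

```bash
python3 - <<'E'
from h import *
from plant import manip,viewer
s=manip.observe();print(s["tool_pos"],s["wrist_force"],s["joint_positions"])
c=viewer.camera("wrist");np.savez("pics/w1.npz",**c)
t=s["tool_pos"];p=proj(c,[474.5,-290.3,166]);q=proj(c,[506.7,-245.5,115]);print(p,q)
im=c["img"][:,:,::-1].copy()
for u in(p,q): cv2.drawMarker(im,tuple(int(v) for v in u),(255,0,255),0,16,1)
cv2.imwrite("pics/w1.png",im)
E
```

```text
[ 473.81672583 -290.26369134  274.94160899] [-0.08512916 -0.41553918  0.09283845] [-6.42193124e-01 -1.97920771e-03  1.54725523e+00  4.26275535e-04
  1.59846003e+00  4.68110668e-01]
[257.91200351 187.92756272] [227.89833298 117.13119381]
```

View pics/w1.png

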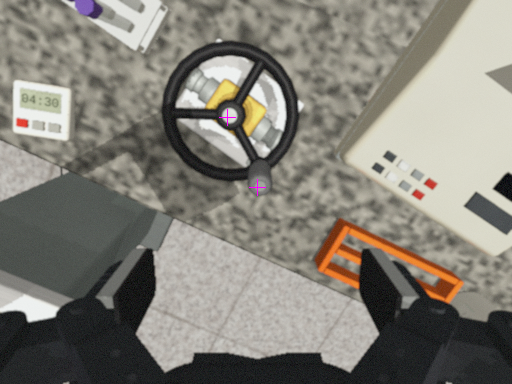

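The wrist view shows the hub on its predicted mark at (228,117). The handle top is at about (260,183), within a few px of its mark. Descending.

Request:
{"api": "servo_tool", "payload": {
  "increments": [
    [0,0,-40,0,0,0,100],
    [0,0,-80,0,0,0,100],
    [0,0,-115,0,0,0,100],
    [0,0,-140,0,0,0,100],
    [0,0,-149,0,0,0,100],
    [0,0,-149,0,0,0,60],
    [0,0,-149,0,0,0,30],
    [0,0,-149,0,0,0,0]
  ]
}}

```text
time_s: 2.15
tool_pos: [474.2, -291.4, 127.5]
tcp_rot: [-2.668, 1.657, -0.0]
wrist_force: [-0.7, 0.7, 0.1]
opening: 32.1
```

Request:
{"api": "servo_tool", "payload": {
  "increments": [
    [0,0,0,0,0,0,0],
    [0,0,0,0,0,0,0],
    [0,0,0,0,0,0,0],
    [0,0,0,0,0,0,0]
  ]
}}

```text
time_s: 2.65
tool_pos: [474.4, -291.6, 127.9]
tcp_rot: [-2.669, 1.657, -0.002]
wrist_force: [-2.1, -0.7, 3.6]
opening: 18.6
```

```bash
cat >> h.py <<'E'
def arc(dthetas,C=(506.7,-245.5),R=55.3,p=None):
    from plant import manip
    s=manip.observe();p=s["tool_pos"];d=p[:2]-C;a=np.arctan2(d[1],d[0])
    print("t",round(s["time_s"],2),"r",np.hypot(*d).round(2),"ang",np.degrees(a).round(1),"F",s["wrist_force"].round(1),"z",p[2].round(1),"open",round(s["opening"],1))
    print([[*(np.round(2*(np.array(C)+R*np.array([np.cos(a+np.radians(t)),np.sin(a+np.radians(t))])-p[:2]))/2),0,0,0,0,0] for t in dthetas])
E
python3 -c "
from h import *
arc(range(-6,-54,-6))" | sed 's/np.float64(\([-0-9.]*\))/\1/g'
```

```text
t 2.65 r 56.31 ang -125.0 F [-2.1 -0.7  3.6] z 127.9 open 18.6
[[-4.0, 4.5, 0, 0, 0, 0, 0], [-8.0, 8.5, 0, 0, 0, 0, 0], [-12.0, 13.0, 0, 0, 0, 0, 0], [-15.0, 17.5, 0, 0, 0, 0, 0], [-18.0, 23.0, 0, 0, 0, 0, 0], [-20.0, 28.0, 0, 0, 0, 0, 0], [-21.5, 33.5, 0, 0, 0, 0, 0], [-22.5, 39.5, 0, 0, 0, 0, 0]]
```

Request:
{"api": "servo_tool", "payload": {
  "increments": [
    [-4.0,4.5,0,0,0,0,0],
    [-8.0,8.5,0,0,0,0,0],
    [-12.0,13.0,0,0,0,0,0],
    [-15.0,17.5,0,0,0,0,0],
    [-18.0,23.0,0,0,0,0,0],
    [-20.0,28.0,0,0,0,0,0],
    [-21.5,33.5,0,0,0,0,0],
    [-22.5,39.5,0,0,0,0,0]
  ]
}}

```text
time_s: 3.65
tool_pos: [451.8, -251.6, 127.9]
tcp_rot: [-2.668, 1.657, -0.001]
wrist_force: [-2.8, -1.4, 2.5]
opening: 18.1
```

```bash
python3 -c "
from h import *
arc(range(-8,-72,-8))" | sed 's/np.float64(\([-0-9.]*\))/\1/g'
```

```text
t 3.65 r 55.21 ang -173.7 F [-2.8 -1.4  2.5] z 127.9 open 18.1
[[-0.5, 7.5, 0, 0, 0, 0, 0], [0.5, 15.5, 0, 0, 0, 0, 0], [2.0, 23.0, 0, 0, 0, 0, 0], [5.0, 30.0, 0, 0, 0, 0, 0], [9.0, 36.5, 0, 0, 0, 0, 0], [13.5, 43.0, 0, 0, 0, 0, 0], [19.0, 48.0, 0, 0, 0, 0, 0], [25.5, 53.0, 0, 0, 0, 0, 0]]
```

Request:
{"api": "servo_tool", "payload": {
  "increments": [
    [-0.5,7.5,0,0,0,0,0],
    [0.5,15.5,0,0,0,0,0],
    [2.0,23.0,0,0,0,0,0],
    [5.0,30.0,0,0,0,0,0],
    [9.0,36.5,0,0,0,0,0],
    [13.5,43.0,0,0,0,0,0],
    [19.0,48.0,0,0,0,0,0],
    [25.5,53.0,0,0,0,0,0]
  ]
}}

```text
time_s: 4.65
tool_pos: [478.3, -199.5, 128.0]
tcp_rot: [2.668, -1.657, 0.006]
wrist_force: [4.6, -12.3, -5.2]
opening: 18.3
```

```bash
python3 -c "
from h import *
arc([0]);arc([0],R=58.5)" | sed 's/np.float64(\([-0-9.]*\))/\1/g'
```

```text
t 4.65 r 54.09 ang 121.7 F [  4.6 -12.3  -5.2] z 128.0 open 18.3
[[-0.5, 1.0, 0, 0, 0, 0, 0]]
t 4.65 r 54.09 ang 121.7 F [  4.6 -12.3  -5.2] z 128.0 open 18.3
[[-2.5, 4.0, 0, 0, 0, 0, 0]]
```

```bash
python3 -c "
from h import *
C=np.array([506.5,-246.5]);a=121.
u=lambda t:np.array([np.cos(np.radians(t)),np.sin(np.radians(t))])
for i in range(36):
    print(round(a-6.5*i,1),(55*(u(a-6.5*i-6.5)-u(a-6.5*i))).round(1).tolist())"
```

```text
121.0 [5.5, 2.9]
114.5 [5.8, 2.3]
108.0 [6.0, 1.6]
101.5 [6.2, 0.9]
95.0 [6.2, 0.2]
88.5 [6.2, -0.5]
82.0 [6.1, -1.2]
75.5 [5.9, -1.9]
69.0 [5.7, -2.6]
62.5 [5.4, -3.2]
56.0 [5.0, -3.8]
49.5 [4.5, -4.3]
43.0 [4.0, -4.8]
36.5 [3.4, -5.2]
30.0 [2.8, -5.6]
23.5 [2.2, -5.9]
17.0 [1.5, -6.1]
10.5 [0.8, -6.2]
4.0 [0.1, -6.2]
-2.5 [-0.6, -6.2]
-9.0 [-1.3, -6.1]
-15.5 [-2.0, -5.9]
-22.0 [-2.7, -5.6]
-28.5 [-3.3, -5.3]
-35.0 [-3.9, -4.9]
-41.5 [-4.4, -4.4]
-48.0 [-4.9, -3.9]
-54.5 [-5.3, -3.3]
-61.0 [-5.6, -2.7]
-67.5 [-5.9, -2.1]
-74.0 [-6.1, -1.4]
-80.5 [-6.2, -0.7]
-87.0 [-6.2, 0.0]
-93.5 [-6.2, 0.7]
-100.0 [-6.1, 1.4]
-106.5 [-5.9, 2.1]
```

Request:
{"api": "servo_tool", "payload": {
  "increments": [
    [5.5,2,0,0,0,0,0],
    [11,4,0,0,0,0,0],
    [11,4,0,0,0,0,0]
  ]
}}

```text
time_s: 5.03
tool_pos: [489.7, -194.7, 127.9]
tcp_rot: [2.669, -1.657, 0.005]
wrist_force: [-0.0, 2.1, 2.2]
opening: 18.2
```

Request:
{"api": "servo_tool", "payload": {
  "increments": [
    [6,1.6,0,0,0,0,0],
    [6,1.6,0,0,0,0,0]
  ]
}}

```text
time_s: 5.28
tool_pos: [496.2, -193.0, 127.9]
tcp_rot: [-2.669, 1.656, -0.006]
wrist_force: [0.7, 0.9, 2.0]
opening: 18.6
```

Request:
{"api": "servo_tool", "payload": {
  "increments": [
    [6.2,0.9,0,0,0,0,0],
    [6.2,0.9,0,0,0,0,0]
  ]
}}

```text
time_s: 5.52
tool_pos: [502.9, -192.1, 127.9]
tcp_rot: [-2.669, 1.656, -0.007]
wrist_force: [0.8, -0.2, 1.1]
opening: 17.9
```

Request:
{"api": "servo_tool", "payload": {
  "increments": [
    [6.2,0.2,0,0,0,0,0],
    [6.2,0.2,0,0,0,0,0]
  ]
}}

```text
time_s: 5.78
tool_pos: [509.6, -192.0, 127.9]
tcp_rot: [-2.669, 1.656, -0.007]
wrist_force: [1.2, -0.9, 1.0]
opening: 18.6
```

Request:
{"api": "servo_tool", "payload": {
  "increments": [
    [6.2,-0.5,0,0,0,0,0],
    [6.2,-0.5,0,0,0,0,0]
  ]
}}

```text
time_s: 6.02
tool_pos: [516.3, -192.8, 127.9]
tcp_rot: [-2.669, 1.656, -0.008]
wrist_force: [0.5, -1.3, 1.2]
opening: 18.0
```

Request:
{"api": "servo_tool", "payload": {
  "increments": [
    [6.1,-1.5,0,0,0,0,0],
    [6.1,-1.5,0,0,0,0,0]
  ]
}}

```text
time_s: 6.28
tool_pos: [522.9, -194.4, 127.9]
tcp_rot: [-2.669, 1.656, -0.009]
wrist_force: [0.9, -1.6, 0.9]
opening: 18.5
```

Request:
{"api": "servo_tool", "payload": {
  "increments": [
    [5.9,-2.2,0,0,0,0,0],
    [5.9,-2.2,0,0,0,0,0]
  ]
}}

```text
time_s: 6.52
tool_pos: [529.3, -196.9, 127.9]
tcp_rot: [-2.669, 1.656, -0.01]
wrist_force: [0.1, -1.0, 0.5]
opening: 18.1
```

Request:
{"api": "servo_tool", "payload": {
  "increments": [
    [5.5,-2.9,0,0,0,0,0],
    [5.5,-2.9,0,0,0,0,0]
  ]
}}

```text
time_s: 6.78
tool_pos: [535.2, -200.0, 127.9]
tcp_rot: [-2.669, 1.656, -0.011]
wrist_force: [0.4, -1.9, 1.0]
opening: 18.2
```

Request:
{"api": "servo_tool", "payload": {
  "increments": [
    [5.1,-3.6,0,0,0,0,0],
    [5.1,-3.6,0,0,0,0,0]
  ]
}}

```text
time_s: 7.02
tool_pos: [540.8, -203.9, 127.9]
tcp_rot: [-2.669, 1.656, -0.011]
wrist_force: [-0.3, -1.5, 1.2]
opening: 18.5
```

Request:
{"api": "servo_tool", "payload": {
  "increments": [
    [4.6,-4.2,0,0,0,0,0],
    [4.6,-4.2,0,0,0,0,0]
  ]
}}

```text
time_s: 7.28
tool_pos: [545.8, -208.5, 127.9]
tcp_rot: [-2.669, 1.656, -0.012]
wrist_force: [0.4, -0.4, 1.1]
opening: 18.0
```

Request:
{"api": "servo_tool", "payload": {
  "increments": [
    [4.1,-4.7,0,0,0,0,0],
    [4.1,-4.7,0,0,0,0,0]
  ]
}}

```text
time_s: 7.52
tool_pos: [550.3, -213.6, 127.9]
tcp_rot: [-2.668, 1.657, -0.013]
wrist_force: [0.5, -0.6, 0.9]
opening: 18.4
```

Request:
{"api": "servo_tool", "payload": {
  "increments": [
    [3.4,-5.2,0,0,0,0,0],
    [3.4,-5.2,0,0,0,0,0]
  ]
}}

```text
time_s: 7.78
tool_pos: [554.1, -219.3, 128.0]
tcp_rot: [-2.668, 1.657, -0.014]
wrist_force: [1.6, 0.1, 1.1]
opening: 18.2
```

Request:
{"api": "servo_tool", "payload": {
  "increments": [
    [2.8,-5.6,0,0,0,0,0],
    [2.8,-5.6,0,0,0,0,0]
  ]
}}

```text
time_s: 8.02
tool_pos: [557.1, -225.4, 127.9]
tcp_rot: [-2.668, 1.657, -0.015]
wrist_force: [0.3, -0.5, 1.9]
opening: 18.5
```

Request:
{"api": "servo_tool", "payload": {
  "increments": [
    [2.1,-5.9,0,0,0,0,0],
    [2.1,-5.9,0,0,0,0,0]
  ]
}}

```text
time_s: 8.28
tool_pos: [559.4, -231.9, 127.9]
tcp_rot: [-2.668, 1.658, -0.016]
wrist_force: [1.0, -1.0, 0.7]
opening: 18.3
```

Request:
{"api": "servo_tool", "payload": {
  "increments": [
    [1.3,-6.1,0,0,0,0,0],
    [1.3,-6.1,0,0,0,0,0]
  ]
}}

```text
time_s: 8.52
tool_pos: [560.9, -238.7, 128.0]
tcp_rot: [-2.668, 1.659, -0.017]
wrist_force: [1.6, -0.9, 1.1]
opening: 18.5
```

Request:
{"api": "servo_tool", "payload": {
  "increments": [
    [0.5,-6.2,0,0,0,0,0],
    [0.5,-6.2,0,0,0,0,0]
  ]
}}

```text
time_s: 8.78
tool_pos: [561.5, -245.6, 128.0]
tcp_rot: [-2.667, 1.66, -0.018]
wrist_force: [2.4, 0.2, 1.1]
opening: 18.5
```

Request:
{"api": "servo_tool", "payload": {
  "increments": [
    [-0.2,-6.2,0,0,0,0,0],
    [-0.2,-6.2,0,0,0,0,0]
  ]
}}

```text
time_s: 9.02
tool_pos: [561.2, -252.5, 127.9]
tcp_rot: [2.667, -1.66, 0.018]
wrist_force: [2.1, -0.6, 0.6]
opening: 18.1
```

Request:
{"api": "servo_tool", "payload": {
  "increments": [
    [-1.2,-6.1,0,0,0,0,0],
    [-1.2,-6.1,0,0,0,0,0]
  ]
}}

```text
time_s: 9.28
tool_pos: [560.6, -256.6, 128.0]
tcp_rot: [-2.665, 1.657, -0.016]
wrist_force: [3.4, 10.2, 2.2]
opening: 19.0
```

Request:
{"api": "servo_tool", "payload": {
  "increments": [
    [-1.9,-5.9,0,0,0,0,0],
    [-1.9,-5.9,0,0,0,0,0]
  ]
}}

```text
time_s: 9.52
tool_pos: [560.5, -257.0, 127.9]
tcp_rot: [-2.66, 1.649, -0.012]
wrist_force: [8.9, 24.2, 4.0]
opening: 18.6
```

Request:
{"api": "servo_tool", "payload": {
  "increments": [
    [-2.6,-5.6,0,0,0,0,0],
    [-2.6,-5.6,0,0,0,0,0]
  ]
}}

```text
time_s: 9.78
tool_pos: [560.5, -257.0, 127.9]
tcp_rot: [-2.655, 1.641, -0.01]
wrist_force: [12.8, 24.8, 2.4]
opening: 18.3
```

Request:
{"api": "servo_tool", "payload": {
  "increments": [
    [-3.3,-5.3,0,0,0,0,0],
    [-3.3,-5.3,0,0,0,0,0]
  ]
}}

```text
time_s: 10.02
tool_pos: [560.4, -257.0, 128.0]
tcp_rot: [-2.649, 1.632, -0.011]
wrist_force: [16.8, 23.0, -0.7]
opening: 18.6
```

Request:
{"api": "servo_tool", "payload": {
  "increments": [
    [-3.9,-4.9,0,0,0,0,0],
    [-3.9,-4.9,0,0,0,0,0]
  ]
}}

```text
time_s: 10.28
tool_pos: [560.3, -256.9, 128.0]
tcp_rot: [-2.644, 1.623, -0.014]
wrist_force: [20.8, 21.3, -4.5]
opening: 18.5
```

Request:
{"api": "servo_tool", "payload": {
  "increments": [
    [-4.5,-4.4,0,0,0,0,0],
    [-4.5,-4.4,0,0,0,0,0]
  ]
}}

```text
time_s: 10.52
tool_pos: [560.3, -256.8, 128.1]
tcp_rot: [-2.639, 1.614, -0.02]
wrist_force: [25.6, 18.4, -7.4]
opening: 18.7
```

The wheel hit its stop at about −11°, with force building and position frozen for over 1 s. Next I open it two turns.

```bash
cat > o.py <<'E'
import sys,numpy as np
from plant import manip
from scipy.spatial.transform import Rotation as Ro
C=np.array([506.5,-246.5]);R=55
s=manip.observe();p=s["tool_pos"];d=p[:2]-C;a=np.degrees(np.arctan2(d[1],d[0]))
rv=(Ro.from_rotvec([-2.6685,1.6565,0])*Ro.from_rotvec(s["tcp_rot"]).inv()).as_rotvec(degrees=True)
print("t",round(s["time_s"],2),"r",np.hypot(*d).round(2),"ang",a.round(1),"z",p[2].round(1),"F",s["wrist_force"].round(1),"rot",rv.round(1))
A=[float(v) for v in sys.argv[1:]]
print([[round(float(v),1) for v in C+R*np.array([np.cos(np.radians(t)),np.sin(np.radians(t))])-p[:2]] for t in A])
E
python3 o.py -3 6 16 26 36 46 56 66
```

```text
t 10.53 r 54.76 ang -10.9 z 128.1 F [25.6 18.4 -7.4] rot [-1.9  2.1 -0.8]
[[1.1, 7.4], [0.9, 16.1], [-0.9, 25.5], [-4.3, 34.4], [-9.3, 42.7], [-15.6, 49.9], [-23.0, 55.9], [-31.4, 60.6]]
```

Request:
{"api": "servo_tool", "payload": {
  "increments": [
    [1.1,7.4,0,-0.5,0.5,-0.2,0],
    [0.9,16,0,-1,1,-0.4,0],
    [-0.9,25.5,0,-1.5,1.5,-0.6,0],
    [-4.3,34.4,0,-1.9,2.1,-0.8,0],
    [-9.3,42.7,0,-1.9,2.1,-0.8,0],
    [-15.6,49.9,0,-1.9,2.1,-0.8,0],
    [-23,56,0,-1.9,2.1,-0.8,0],
    [-31.4,60.6,0,-1.9,2.1,-0.8,0]
  ]
}}

```text
time_s: 11.52
tool_pos: [528.1, -196.2, 128.0]
tcp_rot: [-2.668, 1.658, 0.001]
wrist_force: [0.9, -5.1, -0.9]
opening: 18.3
```

```bash
python3 o.py 77 87 97 107 117 127 137 147
```

```text
t 11.53 r 54.78 ang 66.7 z 128.0 F [ 0.9 -5.1 -0.9] rot [ 0.  -0.   0.1]
[[-9.3, 3.3], [-18.7, 4.6], [-28.3, 4.3], [-37.7, 2.3], [-46.6, -1.3], [-54.7, -6.4], [-61.9, -12.8], [-67.8, -20.4]]
```

Request:
{"api": "servo_tool", "payload": {
  "increments": [
    [-9.3,3.3,0,0,0,0,0],
    [-18.7,4.6,0,0,0,0,0],
    [-28.3,4.3,0,0,0,0,0],
    [-37.7,2.3,0,0,0,0,0],
    [-46.6,-1.3,0,0,0,0,0],
    [-54.7,-6.4,0,0,0,0,0],
    [-61.9,-12.8,0,0,0,0,0],
    [-67.8,-20.4,0,0,0,0,0]
  ]
}}

```text
time_s: 12.52
tool_pos: [460.5, -216.4, 128.1]
tcp_rot: [-2.667, 1.657, -0.002]
wrist_force: [7.7, -3.3, -6.4]
opening: 18.4
```

```bash
python3 o.py 158 169 180 191 202 213 224 235
```

```text
t 12.53 r 54.92 ang 146.8 z 128.1 F [ 7.7 -3.3 -6.4] rot [-0.   0.1  0.1]
[[-5.0, -9.5], [-8.0, -19.6], [-9.0, -30.1], [-8.0, -40.6], [-5.0, -50.7], [-0.2, -60.0], [6.4, -68.3], [14.4, -75.1]]
```

Request:
{"api": "servo_tool", "payload": {
  "increments": [
    [-5,-9.5,0,0,0,0,0],
    [-8,-19.6,0,0,0,0,0],
    [-9,-30,0,0,0,0,0],
    [-8,-40.6,0,0,0,0,0],
    [-5,-50.7,0,0,0,0,0],
    [-0.2,-60,0,0,0,0,0],
    [6.4,-68.3,0,0,0,0,0],
    [14.4,-75,0,0,0,0,0]
  ]
}}

```text
time_s: 13.52
tool_pos: [475.2, -292.1, 128.0]
tcp_rot: [-2.667, 1.658, -0.001]
wrist_force: [-0.7, 2.9, 1.8]
opening: 18.2
```

```bash
python3 o.py 246 257 268 279 290 301 312 323
```

```text
t 13.53 r 55.34 ang -124.5 z 128.0 F [-0.7  2.9  1.8] rot [0.  0.  0.1]
[[9.0, -4.6], [19.0, -8.0], [29.4, -9.3], [39.9, -8.7], [50.1, -6.1], [59.7, -1.5], [68.1, 4.7], [75.3, 12.5]]
```

Request:
{"api": "servo_tool", "payload": {
  "increments": [
    [9,-4.6,0,0,0,0,0],
    [19,-8,0,0,0,0,0],
    [29.4,-9.3,0,0,0,0,0],
    [40,-8.7,0,0,0,0,0],
    [50,-6,0,0,0,0,0],
    [59.7,-1.5,0,0,0,0,0],
    [68,4.7,0,0,0,0,0],
    [75.3,12.5,0,0,0,0,0]
  ]
}}

```text
time_s: 14.52
tool_pos: [551.2, -279.2, 128.1]
tcp_rot: [-2.667, 1.658, -0.002]
wrist_force: [-2.2, -1.1, 0.7]
opening: 18.4
```

```bash
python3 o.py 334 345 356 367 378 389 400 411
```

```text
t 14.53 r 55.33 ang -36.2 z 128.1 F [-2.2 -1.1  0.7] rot [0.  0.1 0.1]
[[4.8, 8.6], [8.5, 18.4], [10.2, 28.8], [9.9, 39.4], [7.7, 49.7], [3.5, 59.3], [-2.5, 68.0], [-10.0, 75.4]]
```

Request:
{"api": "servo_tool", "payload": {
  "increments": [
    [4.8,8.6,0,0,0,0,0],
    [8.5,18.4,0,0,0,0,0],
    [10.2,28.8,0,0,0,0,0],
    [9.9,39.4,0,0,0,0,0],
    [7.7,49.7,0,0,0,0,0],
    [3.5,59.3,0,0,0,0,0],
    [-2.5,68,0,0,0,0,0],
    [-10,75.4,0,0,0,0,0]
  ]
}}

```text
time_s: 15.52
tool_pos: [540.6, -203.5, 128.0]
tcp_rot: [-2.668, 1.658, -0.002]
wrist_force: [-1.0, -6.2, 0.2]
opening: 18.3
```

```bash
python3 o.py 422 433 444 455 466 477 488 499
```

```text
t 15.53 r 54.88 ang 51.6 z 128.0 F [-1.  -6.2  0.2] rot [0.  0.1 0.1]
[[-8.2, 5.5], [-18.0, 9.6], [-28.3, 11.7], [-38.9, 11.8], [-49.2, 9.8], [-59.0, 6.0], [-67.9, 0.3], [-75.6, -7.0]]
```

Request:
{"api": "servo_tool", "payload": {
  "increments": [
    [-8.2,5.5,0,0,0,0,0],
    [-18,9.6,0,0,0,0,0],
    [-28.3,11.7,0,0,0,0,0],
    [-38.9,11.8,0,0,0,0,0],
    [-49.2,9.8,0,0,0,0,0],
    [-59,6,0,0,0,0,0],
    [-68,0.3,0,0,0,0,0],
    [-75.6,-7,0,0,0,0,0]
  ]
}}

```text
time_s: 16.52
tool_pos: [465.4, -210.2, 128.1]
tcp_rot: [-2.666, 1.657, -0.005]
wrist_force: [8.6, -2.6, -6.4]
opening: 18.2
```

```bash
python3 o.py 510 521 532 543 554 565 576 587
```

```text
t 16.52 r 54.87 ang 138.6 z 128.1 F [ 8.6 -2.6 -6.4] rot [0.  0.2 0.1]
[[-6.5, -8.8], [-10.9, -18.4], [-13.3, -28.6], [-13.8, -39.2], [-12.2, -49.6], [-8.7, -59.5], [-3.3, -68.6], [3.6, -76.5]]
```

Request:
{"api": "servo_tool", "payload": {
  "increments": [
    [-6.5,-8.8,0,0,0,0,0],
    [-10.9,-18.4,0,0,0,0,0],
    [-13.3,-28.6,0,0,0,0,0],
    [-13.8,-39.2,0,0,0,0,0],
    [-12.2,-49.6,0,0,0,0,0],
    [-8.7,-59.5,0,0,0,0,0],
    [-3.3,-68.6,0,0,0,0,0],
    [3.6,-76.5,0,0,0,0,0]
  ]
}}

```text
time_s: 17.52
tool_pos: [469.2, -287.3, 128.0]
tcp_rot: [-2.666, 1.658, -0.004]
wrist_force: [0.4, 4.4, 2.0]
opening: 18.2
```

```bash
python3 o.py 598 609 620 631 642 653 663 673
```

```text
t 17.52 r 55.33 ang -132.5 z 128.0 F [0.4 4.4 2. ] rot [0.  0.2 0.1]
[[8.2, -5.8], [17.6, -10.5], [27.8, -13.3], [38.3, -14.2], [48.8, -13.0], [58.8, -9.8], [67.3, -5.3], [74.9, 0.6]]
```

Request:
{"api": "servo_tool", "payload": {
  "increments": [
    [8.2,-5.8,0,0,0,0,0],
    [17.6,-10.5,0,0,0,0,0],
    [27.8,-13.3,0,0,0,0,0],
    [38.3,-14.2,0,0,0,0,0],
    [48.8,-13,0,0,0,0,0],
    [58.8,-9.8,0,0,0,0,0],
    [67.3,-5.3,0,0,0,0,0],
    [74.9,0.6,0,0,0,0,0]
  ]
}}

```text
time_s: 18.52
tool_pos: [544.7, -286.5, 128.1]
tcp_rot: [-2.667, 1.658, -0.005]
wrist_force: [-2.3, -2.1, 0.6]
opening: 18.1
```

```bash
python3 o.py 681 689 697 704 708 709 709 709
```

```text
t 18.52 r 55.36 ang -46.3 z 128.1 F [-2.3 -2.1  0.6] rot [0.  0.2 0.1]
[[4.5, 5.4], [8.9, 11.7], [12.4, 18.5], [14.6, 24.9], [15.6, 28.6], [15.7, 29.5], [15.7, 29.5], [15.7, 29.5]]
```

Request:
{"api": "servo_tool", "payload": {
  "increments": [
    [4.5,5.4,0,0,0,0,0],
    [8.9,11.7,0,0,0,0,0],
    [12.4,18.5,0,0,0,0,0],
    [14.6,24.9,0,0,0,0,0],
    [15.6,28.6,0,0,0,0,0],
    [15.7,29.5,0,0,0,0,0],
    [15.7,29.5,0,0,0,0,0],
    [15.7,29.5,0,0,0,0,0]
  ]
}}

```text
time_s: 19.52
tool_pos: [560.6, -257.0, 128.1]
tcp_rot: [-2.666, 1.658, -0.005]
wrist_force: [3.3, -1.2, -1.3]
opening: 18.0
```

```bash
python3 o.py 709; python3 - <<'E'
from h import *
from plant import viewer
o=[]
for n in("scene","top"):
    c=viewer.camera(n);b=(230,100,430,300) if n=="top" else (200,100,400,300)
    np.savez(f"pics/{n}9.npz",**c)
    o.append(cv2.resize(c["img"][b[1]:b[3],b[0]:b[2],::-1],None,fx=2,fy=2,interpolation=cv2.INTER_CUBIC))
cv2.imwrite("pics/f.png",cv2.hconcat(o))
E
```

```text
t 19.52 r 55.08 ang -11.0 z 128.1 F [ 3.3 -1.2 -1.3] rot [0.  0.2 0.1]
[[-0.1, 0.0]]
```

View pics/f.png

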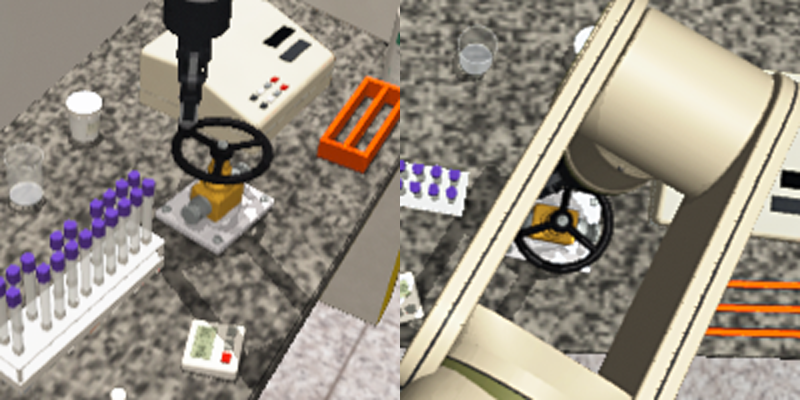

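The scene crop shows the fingers on the handle at the far-left rim (about (185,125)), as expected for −11°. The vial is mostly outside the crop, but the rest of what is visible stands where it was. Handing in.

```bash
python3 -c "
from plant import manip
s=manip.observe();print(s['time_s'],s['tool_pos'],abs(s['joint_vel']).max(),s['opening']);print(manip.close_job())"
```

```text
19.625 [ 560.56004223 -257.0746941   128.08901894] 0.0013281963826894596 18.602401290752116
the job is handed in; nothing more can be done
None
```

I closed the valve against its stop, opened it two full turns, and handed the job in with the crank handle still gripped; no verdict was reported.

- **Closing:** I turned the wheel clockwise about 246°. It stopped with the handle at about −11° in world axes. There the force on the tool rose to about 25–32 N while the position stayed frozen for more than 1 s.
- **Opening:** I then turned it anticlockwise by 720°, checking the position at every step.
- **Last checks:**
  - At 19.6 s the tool was back at (560.6, −257.1) mm, within about 0.3 mm of where it sat at the stop, so the opening is about two turns.
  - The arm was at rest and the fingers were 18.6 mm apart on the handle.
  - The last force reading was about 4 N at the wrist; finger contact force can't be read directly.
- **Bystanders:** The last picture shows the timer, beaker and specimen cup where they stood. The dropper vial was mostly outside the crop, but the arm never went near it.

No check failed. The opening angle comes from the tool's position, not a direct reading of the wheel; I estimate it is good to about 2°, against the 11° allowed.

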